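# Regrip the scoop and weigh out the yam bulbils

### The arm

A 6-joint arm with a two-finger parallel gripper is mounted at the origin on the work surface. World frame = base frame: x ahead of the robot, y to its left, z up, the work surface at z = 0. Lengths are in m, angles in rad, forces in N, time in s.
With the tool pointing down it reaches from about 0.425 to 0.95 m from the base axis. Payload 3.5 kg.
Tool frame: the origin (TCP) lies midway between the tips of the shut fingers; the grasp point (between the pads) lies 19 mm behind it; z points along the fingers, y is the line along which they close (so a half turn about z gives the same grasp; the last joint's range is limited). The gripper opens to 85 mm and grips with 20 to 120 N. Pads are 22 mm wide; open, the fingers measure 114 mm over their backs; the gripper's body (76 mm by 85 mm) begins 54 mm behind the grasp point. The pads swing forward as they close: fully open they stand 13 mm farther back than shut.
Start: joints at [0.956, 0.286, 1.577, -0, 1.279, -0.15], TCP at [0.303, 0.603, 0.209] pointing down, gripper open.
Joint ranges: [-2.77, 2.77], [-0.9, 2.22], [0.21, 2.48], [-1.53, 4.67], [0.24, 2.81], [-2.84, 2.84]. Speed limits (rad/s): [2.79, 2.79, 3.14, 3.14, 3.14, 3.14].

### API

Orientations are given as a unit quaternion [w, x, y, z].
In Python, from bench import telemetry, imaging, hand_in gives the robot as it stands.
- The arm moves only by the shell command python3 -m pendant 'ROWS' [OPENING]. ROWS is JSON, a list of rows, each a list of 4 numbers: the shift along the world's x, y, z each as a share of 250 mm, from -1 to 1, then the turn about the world's z as a share of 1.5 rad, from -1 to 1. A call has 1 to 10 rows; each row is the pose to reach, as a shift and turn from the pose commanded when the call began; what a row does not reach only later rows make up. A row lasts 1/10 s, in which the tool goes at most 50 mm and 8.59 degrees, less where a joint would pass 70% of its speed; a pose out of reach is approached as far as the arm can. A call with a number of a shift or a turn outside -1 to 1 is refused whole. A call with a gripper value outside its range is refused whole. OPENING is the opening, from 0 (shut) to 1 (fully open), set as the call begins (- or left out, the last holds). The fingers move at their own pace and stop on an object; the grip force is fixed at half the most. Time passes only in rows, so rows that repeat a pose let the fingers close. It gives the time, the measured TCP pose, the force, the opening and the grip force at its end, in the units of the state.
- telemetry.observe(): the state, without advancing time (a new reading comes with each control period).
- imaging.camera(name): name is "scene" or "top" or "wrist"; returns the picture (480x640x3 uint8, blue, green, red); there is no depth.
- imaging.camera_info(name): a dict with "intrinsics" (3x3 intrinsics, pixels), "k1" (the pictures are not rectified: a ray, as slopes to the right and down, at radius r is drawn at 1 + k1 r^2 times it, then the intrinsics apply), "position" and "orientation" of the camera in the world. Camera axes: x right, y down, z forward; pixel columns grow to the right and rows downward; lengths in m; the calibration is good to about 2 mm. A picture is of the moment at which its call begins: read the wrist's pose just before it. camera_info takes no time and is no camera call; for the wrist camera it gives the pose at the moment of the call.
- hand_in(): hands the job in; it is judged then, once.
The state is a dict: "time": time; "joint_pos": joint angles; "joint_vel": joint speeds; "tau": joint torques, N m; "ee_pos": TCP position; "ee_rot": TCP orientation; "contact_force": force on the tool from outside, world axes, zero at the start; "wrist_torque": the same for the moment, N m; "grip_width": opening from 0.0 (shut) to 1.0 (fully open); "finger_force": force on a finger pad.
Only numpy, scipy, OpenCV 4.12 (cv2) and the standard library are available. Lean on these libraries where they do the work, as an engineer would, in place of code of your own. Each camera call takes 0.05 s, during which the arm holds its last target. There are 200 camera calls.

### The job

The scoop of yam bulbils lies with its handle tucked under the low shelf: draw it out by its bowl without spilling, set it down on the black mat and let go, then take it up again by its blue handle. Hold its spout low over the scale's pan (within about 4 cm of the pan) before you tip it, and tip all four bulbils into the pan without dropping any from higher up. Finally lay the empty scoop flat on the mat again, let go, and leave everything else on the bench where it is.

Things in the scene. Friction and masses are not known exactly. Their poses are not given: they have to be found in the camera images.
- scoop: loose aluminium hand scoop with a blue handle, about 0.16 kg (may vary by a third), 216 mm long, lying level on a flat surface. Origin: under the middle of its bowl, on its flat bottom. Its x axis points from spout to handle, z up. Bowl from x -51 mm (open spout) to +45 mm, handle from +45 to +165 mm
- scoop_mid (a point): centre of the scoop's bowl, scoop x = 0, 17 mm above its underside; axes as the scoop's. The bowl is 54 mm wide outside, with flat upright side walls 3 mm thick and 34 mm high from x -22 to +45 mm (good to grip across); the sides in front are about 24 mm high
- scoop_handle (a point): point on the handle's centre line, scoop x = 95 mm, 22 mm above the underside; axes as the scoop's. The handle is a level bar 20 mm wide, 18 mm high, from x 45 to 153 mm; then an end block 12 mm long, 24 mm wide, that reaches down to the underside
- scoop_lip (a point): middle of the spout's lip, scoop x = -51 mm, 7.5 mm above the underside; axes as the scoop's. The bowl's floor (3 mm thick) is flat, with a gentle ramp of about 9 degrees up to the lip in front: bulbils stay in when it is level and slide out when the spout is tipped down by about 40 degrees
- shelf_front (a point): middle of the front edge of the low wooden shelf (fixed), 63 mm above the bench; x points into the shelf. Board 140 mm deep, 240 wide, underside 56 mm, top 70 mm high; side feet 204 mm apart. Tin and carton on it, 40 mm high, over 50 mm behind the edge. At the start the bowl lies 10 to 25 mm in front of the edge, the handle up to 110 mm under the board
- mat_top (a point): centre of the top of the black rubber mat (fixed), 280 mm long (its x) by 180 mm wide (its y), 3 mm thick on the bench
- pan (a point): centre of the inner floor of the scale's shallow round steel pan, 50 mm above the bench (fixed to the white scale, 160 x 160 mm). Pan: outer rim radius 74 mm, inner floor radius about 61 mm, rim 14 mm above this floor
- bulbil0_mid (a point): yam bulbil, a brown knobbly rigid lump about 18 mm across and 17 mm high, 12 g; this point is its centre. It starts lying in the scoop's bowl
- bulbil1_mid (a point): yam bulbil, a brown knobbly rigid lump about 18 mm across and 17 mm high, 12 g; this point is its centre. It starts lying in the scoop's bowl
- bulbil2_mid (a point): yam bulbil, a brown knobbly rigid lump about 18 mm across and 17 mm high, 12 g; this point is its centre. It starts lying in the scoop's bowl
- bulbil3_mid (a point): yam bulbil, a brown knobbly rigid lump about 18 mm across and 17 mm high, 12 g; this point is its centre. It starts lying in the scoop's bowl
- crate: small wooden crate of yams (fixed), 150 x 150 mm, 50 mm high, beside the scale; origin under its centre; it and the scale may have changed places
- yam_a: loose yam, 170 mm long (its x), 52 mm thick, origin under its middle
- yam_b: loose yam, 140 mm long (its x), 46 mm thick, origin under its middle
- cup: loose blue cup, radius 36, 80 mm high, origin under its centre
- bulbil0: the same bulbil's body; its origin lies at its underside as it first rests
- bulbil1: the same bulbil's body; its origin lies at its underside as it first rests
- bulbil2: the same bulbil's body; its origin lies at its underside as it first rests
- bulbil3: the same bulbil's body; its origin lies at its underside as it first rests
Things that resemble listed ones, but are neither listed nor needed, are in the scene too. Of the things that look like the scoop, the smaller one is meant.

How it is judged:
By the outcome, as a careful person would: the job done as asked, in the order asked, and still so for the second after the job is handed in, with the robot touching nothing.
It also fails if it takes over 72 s, if anything falls off the work surface, if the arm or the gripper's body presses on something with over 40 N, if the wrist force passes 120 N, or if a joint passes its speed limit or range.

## Working session

There is one attempt and no reset: what is moved stays moved. The work goes in short steps, Python scripts to look and compute and a shell command to move; the robot and the scene stay as the last step left them, time stands still between calls to the robot, and variables do not carry over. Pictures are saved under pics/ and viewed, at most 10 in all, crops included, and the job is handed in when it is done.

```bash
mkdir -p pics; ls; python3 - <<'E'
from bench import telemetry, imaging
import cv2,json
for n in("top","scene"):
    im=imaging.camera(n);cv2.imwrite(f"pics/{n}0.png",im)
    print(n,{k:(v if not hasattr(v,'tolist') else v.tolist()) for k,v in imaging.camera_info(n).items()})
print(telemetry.observe())
E
```

```text
pics
top {'intrinsics': [[556.7740350640111, 0.0, 323.7664018791347], [0.0, 556.7740350640111, 236.02929078902145], [0.0, 0.0, 1.0]], 'k1': -0.04580949653630685, 'position': [0.38460884594824557, 0.01853389977533328, 1.2516067611889568], 'orientation': [-0.04165742570632778, 0.7078175881682979, -0.7042339474109901, 0.03624180013562339]}
scene {'intrinsics': [[472.4261775786436, 0.0, 319.1786846624138], [0.0, 472.4261775786436, 238.13417568820424], [0.0, 0.0, 1.0]], 'k1': 0.004416690468545211, 'position': [0.8451753849943912, -0.4216325210062335, 1.0429003504299665], 'orientation': [-0.2414796725781207, 0.9134841342125968, 0.31553074155640237, -0.08760511061743533]}
{'time': 0.1, 'joint_pos': array([ 9.56040951e-01,  2.87132130e-01,  1.57803787e+00,  1.60698087e-05,
        1.27860832e+00, -1.50029431e-01]), 'joint_vel': array([-0.00048827, -0.00135617, -0.00281269,  0.00100011, -0.0017894 ,
        0.00101546]), 'tau': array([ 1.11261066e-03, -4.07297516e+01, -2.93699044e+01, -1.46037978e-04,
        3.41180239e-03,  1.15753755e-05]), 'ee_pos': array([0.3021308 , 0.6028851 , 0.20794491]), 'ee_rot': array([-4.14916724e-04,  2.30279754e-01,  9.73123857e-01, -1.01103129e-03]), 'contact_force': array([ 0.19894686,  0.33127341, -0.03551088]), 'wrist_torque': array([ 0.00160423, -0.01485537, -0.06747117]), 'finger_force': 0.0, 'grip_width': 1.000308084272642}
```

View pics/top0.png

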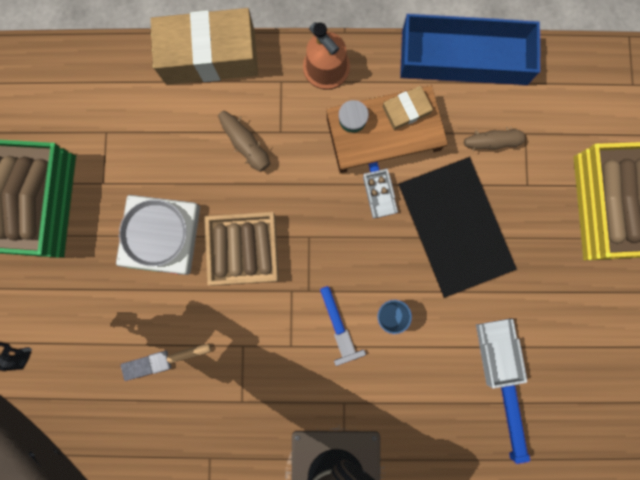

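View pics/scene0.png

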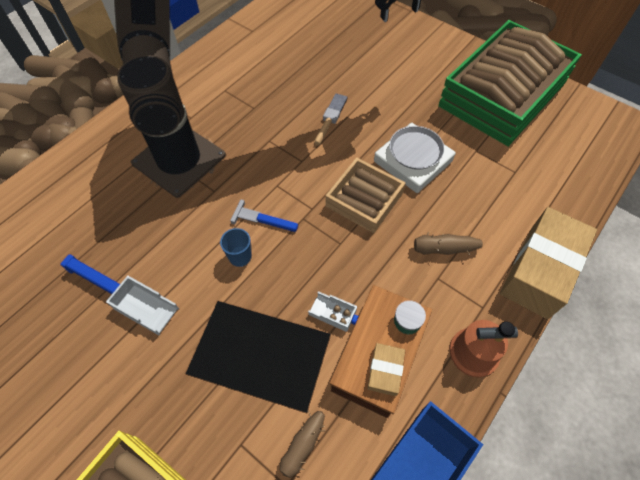

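```bash
cat > h.py <<'E'
import numpy as np, cv2
from bench import telemetry, imaging
from scipy.spatial.transform import Rotation as R
def ray(n,uv,ci=None):
    ci=ci or imaging.camera_info(n);K=np.array(ci['intrinsics']);k=ci['k1']
    d=(np.array(uv,float).reshape(-1,2)-K[:2,2])/[K[0,0],K[1,1]]
    s=d.copy()
    for _ in range(10): s=d/(1+k*(s**2).sum(1,keepdims=True))
    w,x,y,z=ci['orientation']
    return np.array(ci['position']),np.c_[s,np.ones(len(s))]@R.from_quat([x,y,z,w]).as_matrix().T
def onz(n,uv,z,ci=None):
    p,d=ray(n,uv,ci);return p+d*((z-p[2])/d[:,2:])
def big(mask,roi):
    x0,y0,x1,y1=roi;m=np.zeros(mask.shape[:2],np.uint8);m[y0:y1,x0:x1]=mask[y0:y1,x0:x1]
    c,_=cv2.findContours(m,cv2.RETR_EXTERNAL,cv2.CHAIN_APPROX_NONE);return max(c,key=cv2.contourArea)
def yaw():
    w,x,y,z=telemetry.observe()['ee_rot'];return R.from_quat([x,y,z,w]).as_matrix()
E
python3 - <<'E'
from h import *
im=cv2.imread('pics/top0.png');hsv=cv2.cvtColor(im,cv2.COLOR_BGR2HSV)
br=((hsv[...,1]<60)&(hsv[...,2]>110)).astype(np.uint8)*255
c=big(br,(355,155,408,228));r=cv2.minAreaRect(c);b=cv2.boxPoints(r);print('scoop',r,'\n',onz('top',b,.03))
blk=(hsv[...,2]<45).astype(np.uint8)*255
b=cv2.boxPoints(cv2.minAreaRect(big(blk,(390,150,530,310))));P=onz('top',b,.003);print('mat',P,P.mean(0))
wh=((hsv[...,1]<60)&(hsv[...,2]>200)).astype(np.uint8)*255
b=cv2.boxPoints(cv2.minAreaRect(big(wh,(105,185,205,285))));P=onz('top',b,.04);print('scale',b,P,P.mean(0))
g=cv2.GaussianBlur(cv2.cvtColor(im,cv2.COLOR_BGR2GRAY),(3,3),0)[185:280,105:205]
print(cv2.HoughCircles(g,cv2.HOUGH_GRADIENT,1.2,20,param1=80,param2=20,minRadius=25,maxRadius=42))
for n,uv,z in(('shelfcorners',[[342,172],[447,149],[326,108],[430,86]],.07),('handle stub',[[374,166]],.03),('pan',[[154.5,232]],.06),('cup',[[395,317]],.08)):print(n,onz('top',uv,z))
cv2.imwrite('pics/z0.png',cv2.resize(im[60:310,310:530],None,fx=2.4,fy=2.4,interpolation=2))
E
```

```text
scoop ((380.09161376953125, 192.7365264892578), (46.65994644165039, 27.184782028198242), 76.4295654296875) 
 [[ 0.6614187  -0.0551137   0.03      ]
 [ 0.67627298 -0.11433496  0.03      ]
 [ 0.57367398 -0.1378018   0.03      ]
 [ 0.55911046 -0.07911489  0.03      ]]
mat [[ 0.64230904 -0.14312595  0.003     ]
 [ 0.7093617  -0.30653502  0.003     ]
 [ 0.45189589 -0.40173522  0.003     ]
 [ 0.38819773 -0.24107323  0.003     ]] [ 0.54794109 -0.27311735  0.003     ]
scale [[115.3454  263.47717]
 [119.21237 243.84491]
 [186.93347 257.1839 ]
 [183.0665  276.81616]] [[0.45583738 0.48600591 0.04      ]
 [0.49922564 0.47933092 0.04      ]
 [0.47065674 0.3276768  0.04      ]
 [0.42767045 0.33483376 0.04      ]] [0.46334755 0.40696185 0.04      ]
[[[48.600002 47.4      28.      ]]]
shelfcorners [[ 0.65492522 -0.0107313   0.07      ]
 [ 0.70720158 -0.23924735  0.07      ]
 [ 0.79830301  0.02460217  0.07      ]
 [ 0.84991216 -0.20490678  0.07      ]]
handle stub [[ 0.67810778 -0.08336823  0.03      ]]
pan [[0.52354387 0.3952678  0.06      ]]
cup [[ 0.34507204 -0.12159536  0.08      ]]
```

View pics/z0.png

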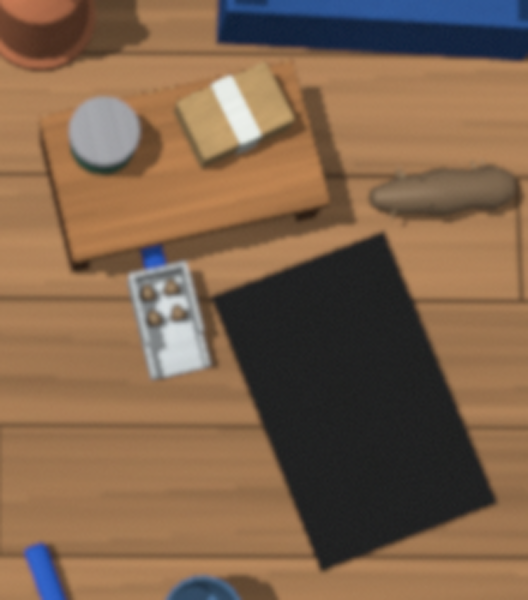

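Top view: the scoop's bowl is at about (380,193) with its handle under the shelf (387,128). The mat is centred at (459,227), the pan at (155,232), the crate at (240,248) and the cup at (395,317). The larger decoy scoop is at (503,390). First I'll move above the bowl.

```bash
python3 -m pendant '[[0.44,-0.93,0,0.457],[0.44,-0.93,0,0.457],[0.44,-0.93,0,0.457],[0.44,-0.93,0,0.457],[0.44,-0.93,0,0.457],[0.44,-0.93,0,0.457]]' 1; python3 -m pendant '[[0.44,-0.93,0,0],[0.44,-0.93,0,0],[0.44,-0.93,0,0],[0.44,-0.93,0,0],[0.44,-0.93,0,0],[0.44,-0.93,0,0]]'; python3 -m pendant '[[0.42,-0.93,0,0],[0.42,-0.93,0,0],[0.42,-0.93,0,0],[0.42,-0.93,0,0],[0.42,-0.93,0,0],[0.42,-0.93,0,0],[0.42,-0.93,0,0]]'
python3 - <<'E'
from h import *
print(telemetry.observe()['ee_pos'],yaw()[:,1],telemetry.observe()['time'])
ci=imaging.camera_info('wrist');np.save('ci1.npy',ci,allow_pickle=True)
cv2.imwrite('pics/w1.png',imaging.camera('wrist'))
E
```

```text
time: 0.7
ee_pos: [0.4138, 0.3672, 0.2087]
ee_rot: [-0.0, -0.109, 0.994, -0.001]
contact_force: [0.2, 1.1, -0.4]
grip_width: 0.998
finger_force: 0.0
time: 1.3
ee_pos: [0.5242, 0.1346, 0.209]
ee_rot: [0.0, -0.107, 0.994, -0.001]
contact_force: [-0.1, 0.4, 0.1]
grip_width: 0.998
finger_force: 0.0
time: 2.0
ee_pos: [0.6276, -0.0942, 0.2083]
ee_rot: [-0.001, -0.109, 0.994, 0.001]
contact_force: [-0.9, 0.4, 0.0]
grip_width: 1.001
finger_force: 0.0
[ 0.62764237 -0.09417223  0.20830503] [-0.21704207  0.97616105  0.00153326] 2.0
```

View pics/w1.png

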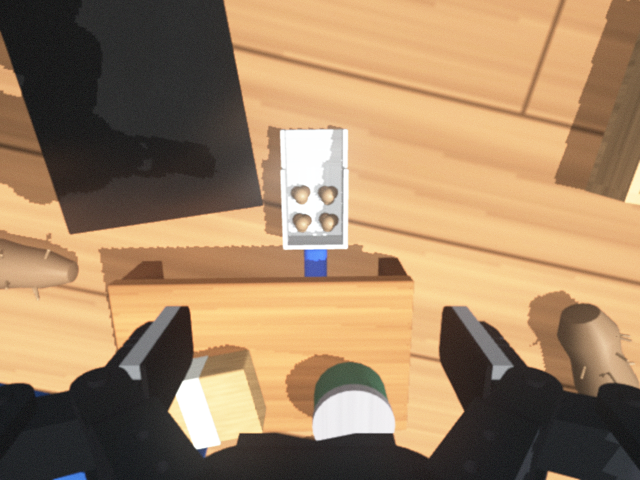

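The wrist view shows the bowl rim from (280,129) to (348,247), aligned with the tool, with all four bulbils in the bowl's rear.

```bash
python3 - <<'E'
from h import *
ci=np.load('ci1.npy',allow_pickle=True).item()
r=onz('wrist',[[282,247],[348,247]],.034,ci);f=onz('wrist',[[280,129],[348,128]],.024,ci)
print(r,f);rm,fm=r.mean(0),f.mean(0);d=(rm-fm)[:2];print(np.linalg.norm(d),np.degrees(np.arctan2(d[1],d[0])));u=d/np.linalg.norm(d)
print('origin',rm[:2]-.045*u,fm[:2]+.051*u)
E
```

```text
[[ 0.67038873 -0.11337181  0.034     ]
 [ 0.65822473 -0.05857839  0.034     ]] [[ 0.5758948  -0.13455762  0.024     ]
 [ 0.56320485 -0.08117059  0.024     ]]
0.09725224826824637 13.007261907017082
origin [ 0.62046136 -0.09610345] [ 0.61924125 -0.0963853 ]
```

```bash
python3 -m pendant '[[0.004,0.001,-0.2,0.006],[0.004,0.001,-0.4,0.006],[0.004,0.001,-0.55,0.006],[0.004,0.001,-0.68,0.006],[0.004,0.001,-0.76,0.006],[0.004,0.001,-0.8,0.006],[0.004,0.001,-0.81,0.006],[0.004,0.001,-0.81,0.006]]' 1; python3 -m pendant '[[0,0,0,0],[0,0,0,0],[0,0,0,0],[0,0,0,0],[0,0,0,0],[0,0,0,0],[0,0,0,0],[0,0,0,0]]' 0
```

```text
time: 2.85
ee_pos: [0.6291, -0.093, 0.0076]
ee_rot: [0.001, -0.115, 0.993, -0.0]
contact_force: [0.4, 0.2, -0.3]
grip_width: 1.001
finger_force: 0.0
time: 3.65
ee_pos: [0.6281, -0.0938, 0.0062]
ee_rot: [-0.0, -0.115, 0.993, 0.0]
contact_force: [0.5, -0.1, 0.6]
grip_width: 0.001
finger_force: 0.0
```

```bash
python3 - <<'E'
from h import *
a=imaging.camera('wrist');b=imaging.camera('scene')
cv2.imwrite('pics/w2.png',np.hstack([cv2.resize(a,(400,300)),cv2.resize(b[230:410,230:470],(400,300),interpolation=2)]))
print(telemetry.observe())
E
```

```text
{'time': 3.75, 'joint_pos': array([-3.07742939e-01,  4.32382269e-01,  1.79279835e+00, -5.21119829e-05,
        9.17123232e-01, -2.10817799e+00]), 'joint_vel': array([ 0.00155688, -0.00217173, -0.00220531, -0.00120591, -0.00110846,
       -0.00105541]), 'tau': array([-3.26801979e-03, -4.06451404e+01, -2.38542992e+01, -4.24360451e-04,
        2.09808248e-03,  4.72295005e-05]), 'ee_pos': array([ 0.62823248, -0.0938156 ,  0.00632225]), 'ee_rot': array([-3.32799500e-04, -1.14582982e-01,  9.93413616e-01,  1.26969703e-04]), 'contact_force': array([ 0.11580996,  0.3119928 , -0.69906729]), 'wrist_torque': array([0.02477393, 0.00912593, 0.00985809]), 'finger_force': 0.0, 'grip_width': -0.00021879270345197304}
```

View pics/w2.png

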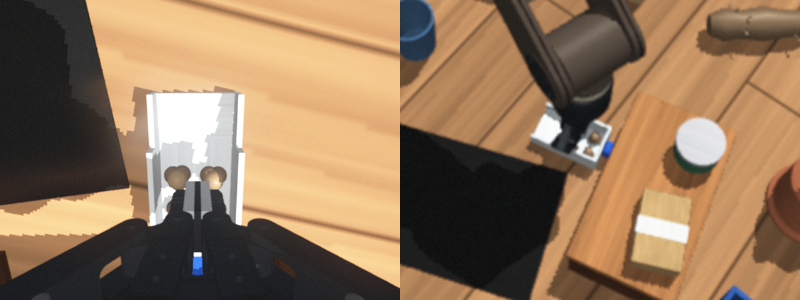

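```bash
python3 - <<'E'
from h import *
ci=imaging.camera_info('wrist');print(ci)
a=imaging.camera('wrist');b=imaging.camera('top')
cv2.imwrite('pics/w3.png',np.hstack([cv2.resize(a[130:480,160:480],(400,438)),cv2.resize(b[150:235,345:423],(400,438),interpolation=2)]))
f=onz('wrist',[[237,152],[390,152]],.024,ci);print(f,np.linalg.norm(f[0]-f[1]))
f=onz('wrist',[[314,300]],.006,ci);print(f)
E
```

```text
{'intrinsics': array([[419.14124882,   0.        , 315.73690911],
       [  0.        , 419.14124882, 235.50238543],
       [  0.        ,   0.        ,   1.        ]]), 'k1': 0.01769362253567448, 'position': array([ 0.55761476, -0.11024798,  0.17123319]), 'orientation': array([0.08835287, 0.61494716, 0.77551931, 0.11226559])}
[[ 0.57676163 -0.1335388   0.024     ]
 [ 0.56470923 -0.08207262  0.024     ]] 0.052858569190725846
[[ 0.63335166 -0.09309915  0.006     ]]
```

View pics/w3.png

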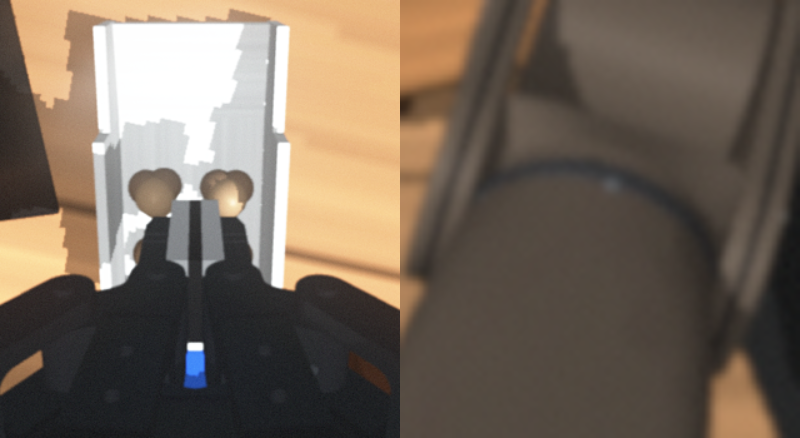

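The fingers closed completely and look as if they passed above the walls, with the bowl and bulbils unmoved. I'll lift, reopen and lower further while watching the force.

```bash
python3 -m pendant '[[0,0,0.08,0],[0,0,0.16,0],[0,0,0.24,0],[0,0,0.24,0]]'; python3 -m pendant '[[0,0,0,0],[0,0,0,0],[0,0,0,0],[0,0,0,0],[0,0,0,0]]' 1;  python3 -m pendant '[[0,0,-0.08,0],[0,0,-0.16,0],[0,0,-0.24,0],[0,0,-0.26,0],[0,0,-0.26,0]]';python3 -m pendant '[[0,0,-0.01,0],[0,0,-0.02,0],[0,0,-0.02,0]]'
python3 - <<'E'
from h import *
cv2.imwrite('pics/w4.png',imaging.camera('wrist'))
E
```

```text
time: 4.25
ee_pos: [0.631, -0.0946, 0.0703]
ee_rot: [0.003, -0.115, 0.993, -0.001]
contact_force: [0.1, -0.4, 0.3]
grip_width: 0.003
finger_force: 0.0
time: 4.75
ee_pos: [0.6281, -0.0938, 0.066]
ee_rot: [-0.001, -0.115, 0.993, 0.0]
contact_force: [0.8, -0.2, 0.4]
grip_width: 0.85
finger_force: 0.0
time: 5.25
ee_pos: [0.6277, -0.0936, 0.0006]
ee_rot: [-0.001, -0.115, 0.993, 0.001]
contact_force: [0.4, -0.3, 0.4]
grip_width: 1.0
finger_force: 0.0
time: 5.55
ee_pos: [0.6289, -0.094, -0.0027]
ee_rot: [0.0, -0.115, 0.993, -0.0]
contact_force: [0.1, 0.2, -0.1]
grip_width: 0.995
finger_force: 0.0
```

View pics/w4.png

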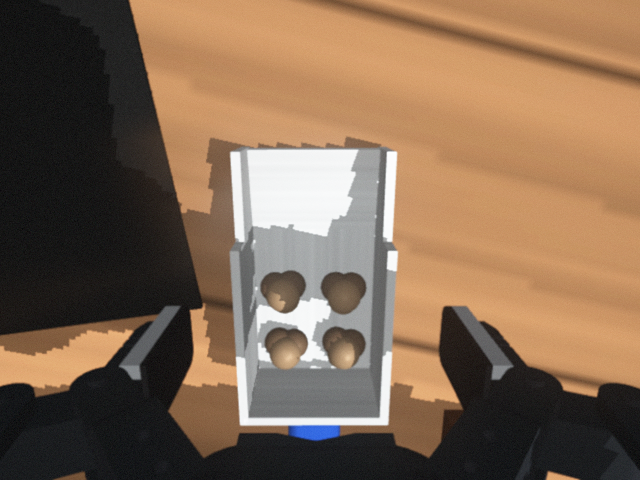

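The fingers straddle the bowl, but their tips are at about wall-top height, higher than the nominal TCP suggests. I'll shift 16 mm toward the spout to keep clear of the shelf, then descend in small steps with force checks.

```bash
python3 -m pendant '[[-0.03,-0.007,0,0],[-0.06,-0.014,0,0],[-0.06,-0.014,-0.02,0],[-0.06,-0.014,-0.03,0],[-0.06,-0.014,-0.03,0]]';  python3 -m pendant '[[0,0,-0.01,0],[0,0,-0.02,0],[0,0,-0.02,0]]'; python3 -m pendant '[[0,0,-0.01,0],[0,0,-0.02,0],[0,0,-0.02,0]]'
```

```text
time: 6.1
ee_pos: [0.613, -0.0972, -0.0115]
ee_rot: [-0.001, -0.115, 0.993, 0.0]
contact_force: [-0.1, 0.4, -0.5]
grip_width: 1.0
finger_force: 0.0
time: 6.4
ee_pos: [0.6133, -0.0972, -0.0163]
ee_rot: [-0.0, -0.115, 0.993, 0.0]
contact_force: [-0.9, 0.6, -1.0]
grip_width: 1.0
finger_force: 0.0
time: 6.7
ee_pos: [0.6132, -0.0972, -0.0213]
ee_rot: [-0.0, -0.115, 0.993, 0.0]
contact_force: [1.4, 0.1, 0.1]
grip_width: 0.999
finger_force: 0.0
```

```bash
python3 -m pendant '[[0,0,0,0],[0,0,0,0],[0,0,0,0],[0,0,0,0],[0,0,0,0],[0,0,0,0]]' 0.5
python3 - <<'E'
from h import *
cv2.imwrite('pics/w5.png',imaging.camera('wrist')[:,100:540])
E
```

```text
time: 7.3
ee_pos: [0.6139, -0.0975, -0.0204]
ee_rot: [0.0, -0.115, 0.993, -0.0]
contact_force: [0.2, -1.6, 2.1]
grip_width: 0.622
finger_force: 63.6
```

View pics/w5.png

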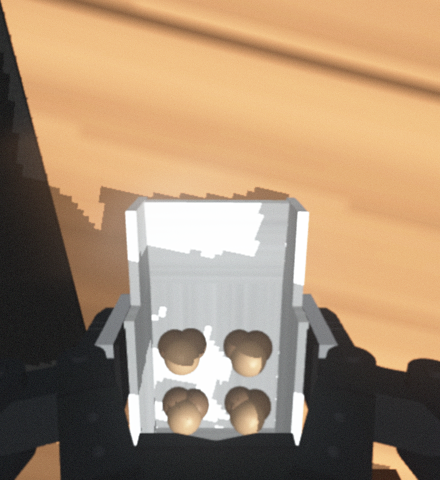

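The bowl is gripped at 63.6 N, opening 0.622, with the pads on the tall walls. Next I'll work out the true tip height, then lift 12 mm.

```bash
python3 - <<'E'
from h import *
ci=imaging.camera_info('wrist')
p,d=ray('wrist',[[228,297],[407,297],[228,350]],ci)
print(p+d*.127, p, telemetry.observe()['ee_pos'])
E
python3 -m pendant '[[0,0,0.01,0],[0,0,0.02,0],[0,0,0.03,0],[0,0,0.04,0],[0,0,0.048,0],[0,0,0.048,0],[0,0,0.048,0]]'
```

```text
[[ 0.60155953 -0.12739633  0.0279418 ]
 [ 0.5891984  -0.07465261  0.02795315]
 [ 0.61649846 -0.12387114  0.03248778]] [ 0.54301757 -0.11386781  0.14443359] [ 0.61387588 -0.09752499 -0.02038554]
time: 8.05
ee_pos: [0.6135, -0.0974, -0.0087]
ee_rot: [0.0, -0.115, 0.993, -0.0]
contact_force: [-0.7, -0.4, -1.2]
grip_width: 0.624
finger_force: 63.2
```

```bash
cat >> h.py <<'E'
def lipcheck(roi=(200,100,440,400)):
    im=imaging.camera('wrist');h=cv2.cvtColor(im,cv2.COLOR_BGR2HSV)
    m=((h[...,1]<45)&(h[...,2]>110)).astype(np.uint8)*255
    b=cv2.boundingRect(big(m,roi));return b
E
python3 - <<'E'
from h import *
im=cv2.imread('pics/w5.png');h=cv2.cvtColor(im,cv2.COLOR_BGR2HSV);m=((h[...,1]<45)&(h[...,2]>110)).astype(np.uint8)*255
print(cv2.boundingRect(big(m,(100,100,340,400))));print(lipcheck());
E
```

```text
(100, 197, 237, 203)
(200, 197, 237, 203)
```

```bash
python3 -m pendant '[[-0.012,-0.003,0,0],[-0.031,-0.007,0,0],[-0.058,-0.014,0,0],[-0.097,-0.022,0,0],[-0.144,-0.033,0,0],[-0.195,-0.045,0,0],[-0.246,-0.057,0,0],[-0.296,-0.068,0,0],[-0.351,-0.081,0,0],[-0.4,-0.092,0,0]]'; python3 -m pendant '[[-0.043,-0.01,0,0],[-0.078,-0.018,0,0],[-0.105,-0.024,0,0],[-0.125,-0.029,0,0],[-0.137,-0.032,0,0],[-0.145,-0.033,0,0],[-0.15,-0.034,0,0],[-0.15,-0.034,0,0]]'
python3 - <<'E'
from h import *
print(lipcheck(),telemetry.observe()['ee_pos'])
im=imaging.camera('top');cv2.imwrite('pics/t6.png',im)
E
```

```text
time: 9.1
ee_pos: [0.5122, -0.1206, -0.0088]
ee_rot: [-0.0, -0.114, 0.993, 0.0]
contact_force: [-0.3, -0.1, -1.7]
grip_width: 0.624
finger_force: 63.2
time: 9.9
ee_pos: [0.4761, -0.1288, -0.0088]
ee_rot: [0.0, -0.115, 0.993, -0.0]
contact_force: [-0.0, -1.1, -2.1]
grip_width: 0.623
finger_force: 63.2
(200, 197, 236, 203) [ 0.47622638 -0.1288531  -0.00873945]
```

```bash
python3 -m pendant '[[0,-0.016,0,0.002],[0.003,-0.04,0,0.005],[0.005,-0.072,0,0.01],[0.008,-0.112,0,0.015],[0.011,-0.16,0,0.021],[0.015,-0.212,0,0.028],[0.019,-0.264,0,0.035],[0.023,-0.32,0,0.042],[0.027,-0.376,0,0.049],[0.031,-0.432,0,0.056]]'; python3 -m pendant '[[0.004,-0.052,0,0.007],[0.007,-0.1,0,0.013],[0.01,-0.144,0,0.019],[0.013,-0.18,0,0.024],[0.015,-0.208,0,0.028],[0.016,-0.224,0,0.03],[0.017,-0.234,0,0.031],[0.017,-0.234,0,0.031]]';  python3 -m pendant '[[0,0,-0.008,0],[0,0,-0.014,0],[0,0,-0.02,0],[0,0,-0.025,0],[0,0,-0.03,0],[0,0,-0.033,0],[0,0,-0.033,0]]'
python3 - <<'E'
from h import *
print(lipcheck())
E
```

```text
time: 11.0
ee_pos: [0.4838, -0.2385, -0.0088]
ee_rot: [0.0, -0.156, 0.988, -0.0]
contact_force: [0.8, -0.2, -0.8]
grip_width: 0.623
finger_force: 63.2
time: 11.8
ee_pos: [0.4881, -0.2954, -0.0088]
ee_rot: [-0.0, -0.179, 0.984, 0.0]
contact_force: [0.2, -0.3, -2.6]
grip_width: 0.619
finger_force: 63.3
time: 12.5
ee_pos: [0.488, -0.2953, -0.0171]
ee_rot: [-0.0, -0.179, 0.984, 0.0]
contact_force: [-0.2, -0.0, -2.0]
grip_width: 0.623
finger_force: 63.2
(200, 179, 238, 221)
```

```bash
python3 -m pendant '[[0,0,-0.003,0],[0,0,-0.006,0],[0,0,-0.006,0]]'; python3 -m pendant '[[0,0,0,0],[0,0,0,0],[0,0,0,0],[0,0,0,0],[0,0,0,0]]' 1; python3 -m pendant '[[0,0,0.1,0],[0,0,0.25,0],[0,0,0.4,0],[0,0,0.6,0],[0,0,0.8,0],[0,0,0.8,0],[0,0,0.8,0]]'
python3 - <<'E'
from h import *
o=telemetry.observe();print(o['ee_pos'])
ci=imaging.camera_info('wrist');np.save('ci2.npy',ci,allow_pickle=True)
im=imaging.camera('wrist');cv2.imwrite('pics/w7.png',im)
h=cv2.cvtColor(im,cv2.COLOR_BGR2HSV)
bl=((h[...,0]>100)&(h[...,0]<130)&(h[...,1]>130)&(h[...,2]>60)).astype(np.uint8)*255
c=big(bl,(0,0,640,480));print(cv2.minAreaRect(c),cv2.boundingRect(c))
m=((h[...,1]<60)&(h[...,2]>100)).astype(np.uint8)*255
c=big(m,(220,20,420,300));print(cv2.boundingRect(c))
E
```

```text
time: 12.85
ee_pos: [0.4882, -0.2955, -0.0174]
ee_rot: [-0.0, -0.179, 0.984, 0.0]
contact_force: [-3.3, 2.1, 5.6]
grip_width: 0.624
finger_force: 64.0
time: 13.35
ee_pos: [0.488, -0.2954, -0.0186]
ee_rot: [0.0, -0.179, 0.984, 0.0]
contact_force: [-0.5, 0.3, -0.0]
grip_width: 1.005
finger_force: 0.0
time: 14.05
ee_pos: [0.4888, -0.296, 0.1835]
ee_rot: [0.001, -0.179, 0.984, -0.002]
contact_force: [-0.0, 0.2, -1.0]
grip_width: 1.0
finger_force: 0.0
[ 0.48882097 -0.29603328  0.18351332]
((316.5, 338.5), (123.0, 27.0), 90.0) (303, 277, 28, 124)
(230, 109, 150, 168)
```

View pics/w7.png

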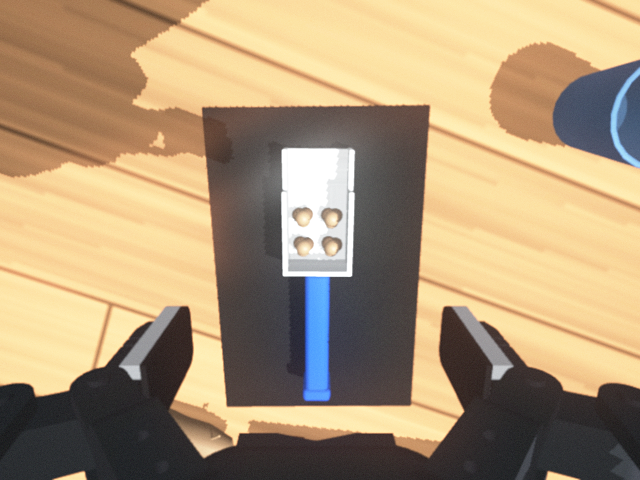

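The scoop lies on the mat with its bowl at (282–352,148–277), handle end at (317,400) and all four bulbils inside. Next I'll locate the handle.

```bash
python3 - <<'E'
from h import *
ci=np.load('ci2.npy',allow_pickle=True).item()
r=onz('wrist',[[317,277]],.037,ci)[0];e=onz('wrist',[[317,399]],.030,ci)[0];f=onz('wrist',[[318,149]],.027,ci)[0]
print(r,e,f);d=(e-f)[:2];L=np.linalg.norm(d);u=d/L;print(L,np.degrees(np.arctan2(*d[::-1])))
o=f[:2]+.051*u;o2=r[:2]-.045*u;print(o,o2);g=(o+o2)/2+.108*u;print('grasp108',g,'shift share',(g-[.4880,-.2954])/.25)
E
```

```text
[ 0.53930421 -0.27600037  0.037     ] [ 0.65150377 -0.2335724   0.03      ] [ 0.44595051 -0.31050307  0.027     ]
0.21947772138945787 20.518939498820327
[ 0.49371489 -0.2926267 ] [ 0.49715918 -0.29177363]
grasp108 [ 0.59658512 -0.25434433] shift share [0.43434048 0.16422267]
```

```bash
python3 -m pendant '[[0.15,0.055,0,0],[0.3,0.11,0,0],[0.4,0.15,0,0],[0.434,0.164,0,0],[0.434,0.164,-0.15,0],[0.434,0.164,-0.35,0],[0.434,0.164,-0.55,0],[0.434,0.164,-0.65,0],[0.434,0.164,-0.72,0],[0.434,0.164,-0.72,0]]' 0.45;  python3 -m pendant '[[0,0,-0.02,0],[0,0,-0.04,0],[0,0,-0.06,0],[0,0,-0.08,0],[0,0,-0.08,0]]'; python3 -m pendant '[[0,0,-0.02,0],[0,0,-0.03,0],[0,0,-0.04,0],[0,0,-0.04,0]]'; python3 -m pendant '[[0,0,-0.01,0],[0,0,-0.02,0],[0,0,-0.02,0]]'
```

```text
time: 15.1
ee_pos: [0.5934, -0.2531, -0.0026]
ee_rot: [-0.003, -0.179, 0.984, 0.003]
contact_force: [-0.9, 0.2, 0.2]
grip_width: 0.446
finger_force: 0.0
time: 15.6
ee_pos: [0.5962, -0.2541, -0.019]
ee_rot: [-0.0, -0.179, 0.984, 0.0]
contact_force: [-0.1, -0.5, 0.2]
grip_width: 0.449
finger_force: 0.0
time: 16.0
ee_pos: [0.5971, -0.2548, -0.0205]
ee_rot: [-0.002, -0.179, 0.984, 0.001]
contact_force: [-16.1, 8.5, 34.8]
grip_width: 0.454
finger_force: 17.5
time: 16.3
ee_pos: [0.5972, -0.2548, -0.0206]
ee_rot: [-0.003, -0.18, 0.984, 0.002]
contact_force: [-25.6, 13.4, 57.6]
grip_width: 0.45
finger_force: 28.5
```

Both fingertips touched the mat, so the tips sit about 22 mm above the reported TCP at this opening. I'll back off to TCP z = -0.010 and close on the handle.

```bash
python3 -m pendant '[[0,0,0.04,0],[0,0,0.07,0],[0,0,0.097,0],[0,0,0.097,0]]';  python3 -m pendant '[[0,0,0,0],[0,0,0,0],[0,0,0,0],[0,0,0,0]]' 0.1
```

```text
time: 16.7
ee_pos: [0.5969, -0.2546, -0.009]
ee_rot: [0.0, -0.179, 0.984, -0.0]
contact_force: [-1.0, -0.0, 0.3]
grip_width: 0.45
finger_force: 0.0
time: 17.1
ee_pos: [0.5961, -0.2541, -0.0102]
ee_rot: [-0.0, -0.179, 0.984, 0.0]
contact_force: [0.1, 0.1, -1.1]
grip_width: 0.224
finger_force: 59.6
```

```bash
cat > lip.py <<'E'
from h import *
import sys
im=imaging.camera('wrist');cv2.imwrite(f'pics/{sys.argv[1]}.png',im);h=cv2.cvtColor(im,cv2.COLOR_BGR2HSV)
m=((h[...,1]<70)&(h[...,2]>int(sys.argv[2]) )).astype(np.uint8)*255
m=cv2.morphologyEx(m,cv2.MORPH_OPEN,np.ones((3,3)))
print('bowl',cv2.boundingRect(big(m,(200,5,440,420))))
br=((h[...,0]>5)&(h[...,0]<20)&(h[...,1]>90)).astype(np.uint8)*255
x,y,w,hh=cv2.boundingRect(big(m,(200,5,440,420)))
c,_=cv2.findContours(br[y+5:y+hh-5,x+12:x+w-12],cv2.RETR_EXTERNAL,cv2.CHAIN_APPROX_SIMPLE)
print('bulbils',[(int(a+x+12+p/2),int(b+y+5+q/2),p,q) for a,b,p,q in map(cv2.boundingRect,c) if p*q>100])
o=telemetry.observe();print(o['time'],o['ee_pos'].round(4),o['contact_force'].round(1),o['wrist_torque'].round(3))
E
python3 lip.py a1 200; python3 -m pendant '[[0,0,0.008,0],[0,0,0.02,0],[0,0,0.036,0],[0,0,0.05,0],[0,0,0.06,0],[0,0,0.06,0],[0,0,0.06,0]]'; python3 lip.py a2 200
```

```text
bowl (207, 5, 217, 146)
bulbils []
17.15 [ 0.5961 -0.2541 -0.0101] [ 0.3 -0.8 -0.9] [-0.094 -0.074  0.079]
time: 17.85
ee_pos: [0.5966, -0.2544, 0.0059]
ee_rot: [0.0, -0.179, 0.984, -0.0]
contact_force: [-0.0, 0.2, -0.7]
grip_width: 0.218
finger_force: 59.4
bowl (207, 5, 216, 146)
bulbils []
17.9 [ 0.5965 -0.2543  0.0057] [-0.7  0.8 -3.1] [ 0.042 -0.109 -0.049]
```

The grip holds the scoop level. While it is only about 15 mm above the mat, I'll test how grip force depends on the commanded opening.

```bash
python3 -m pendant '[[0,0,0,0],[0,0,0,0]]' 0.2; python3 -m pendant '[[0,0,0,0],[0,0,0,0]]' 0.21; python3 lip.py a3 200;
```

```text
time: 18.1
ee_pos: [0.5964, -0.2542, 0.0055]
ee_rot: [-0.0, -0.179, 0.984, 0.0]
contact_force: [-0.8, -1.0, -1.6]
grip_width: 0.221
finger_force: 59.4
time: 18.3
ee_pos: [0.5965, -0.2543, 0.0056]
ee_rot: [-0.0, -0.179, 0.984, 0.0]
contact_force: [0.3, -0.6, -2.3]
grip_width: 0.214
finger_force: 59.4
bowl (207, 5, 216, 146)
bulbils []
18.35 [ 0.5965 -0.2543  0.0057] [-0.5  0.7 -1.2] [ 0.09  -0.099 -0.033]
```

```bash
python3 -m pendant '[[0,0,0,0]]' 0.218; python3 -m pendant '[[0,0,0,0]]' 0.222;python3 -m pendant '[[0,0,0,0]]' 0.226; python3 lip.py a4 200;
```

```text
time: 18.45
ee_pos: [0.5965, -0.2544, 0.0057]
ee_rot: [-0.0, -0.179, 0.984, 0.0]
contact_force: [-0.5, -0.5, -1.1]
grip_width: 0.224
finger_force: 57.6
time: 18.55
ee_pos: [0.5965, -0.2544, 0.0057]
ee_rot: [-0.0, -0.179, 0.984, 0.0]
contact_force: [0.4, -0.4, -2.0]
grip_width: 0.224
finger_force: 43.5
time: 18.65
ee_pos: [0.5965, -0.2544, 0.0058]
ee_rot: [0.0, -0.179, 0.984, -0.0]
contact_force: [-0.3, -0.1, -2.3]
grip_width: 0.225
finger_force: 29.2
bowl (207, 5, 217, 146)
bulbils []
18.7 [ 0.5965 -0.2543  0.0057] [-0.4 -0.  -2. ] [ 0.045 -0.064  0.017]
```

Grip force falls about linearly with the opening command and reaches zero near 0.234. A controlled pivot under gravity should work, so I'll find the threshold here, low over the mat.

```bash
python3 -m pendant '[[0,0,0,0]]' 0.229; python3 lip.py a5 200; python3 -m pendant '[[0,0,0,0]]' 0.231; python3 lip.py a6 200
```

```text
time: 18.8
ee_pos: [0.5965, -0.2544, 0.0057]
ee_rot: [-0.0, -0.179, 0.984, 0.0]
contact_force: [0.4, 0.3, -1.9]
grip_width: 0.232
finger_force: 18.5
bowl (207, 5, 217, 146)
bulbils []
18.85 [ 0.5965 -0.2543  0.0057] [-0.4 -0.  -3. ] [ 0.07  -0.016  0.003]
time: 18.95
ee_pos: [0.5965, -0.2543, 0.0057]
ee_rot: [-0.0, -0.179, 0.984, -0.0]
contact_force: [-0.4, -0.5, -2.1]
grip_width: 0.234
finger_force: 11.3
bowl (207, 5, 217, 146)
bulbils []
19.0 [ 0.5966 -0.2543  0.0057] [-0.4  0.2 -2.4] [ 0.011 -0.108  0.013]
```

```bash
python3 - <<'E'
import cv2,numpy as np
for n in('a1','a2','a3','a4','a5','a6'):
    g=cv2.cvtColor(cv2.imread(f'pics/{n}.png'),cv2.COLOR_BGR2GRAY)
    print(n,g[100:190:6,300].tolist())
E
```

```text
a1 [255, 255, 255, 252, 240, 239, 185, 255, 255, 155, 163, 167, 163, 160, 158]
a2 [252, 255, 255, 239, 240, 240, 182, 255, 255, 152, 159, 170, 165, 161, 157]
a3 [253, 255, 255, 240, 240, 240, 184, 255, 255, 155, 161, 167, 167, 163, 159]
a4 [252, 255, 255, 239, 240, 239, 183, 255, 255, 149, 162, 168, 167, 160, 158]
a5 [251, 255, 255, 240, 240, 241, 187, 255, 255, 155, 162, 171, 160, 161, 157]
a6 [251, 255, 255, 241, 240, 240, 185, 255, 255, 151, 162, 167, 163, 163, 154]
```

```bash
python3 -m pendant '[[0,0,0,0]]' 0.232|grep finger; python3 lip.py a7 200; python3 -m pendant '[[0,0,0,0]]' 0.2328|grep finger; python3 lip.py a8 200;  python3 -m pendant '[[0,0,0,0]]' 0.1|grep finger; python3 lip.py a9 200
```

```text
finger_force: 7.7
bowl (213, 5, 207, 144)
bulbils []
19.15 [ 0.5965 -0.2544  0.0058] [-0.4  0.  -1.8] [-0.033 -0.04   0.017]
finger_force: 4.8
bowl (217, 5, 198, 144)
bulbils []
19.3 [ 0.5966 -0.2544  0.0058] [ 0.6  0.5 -0.4] [ 0.01  -0.052 -0.004]
finger_force: 60.7
bowl (217, 5, 198, 144)
bulbils []
19.45 [ 0.5966 -0.2544  0.0058] [-1.1  0.3 -1.6] [0.046 0.016 0.001]
```

It pivots at about 8 N and holds again at 60 N. I'll re-level it by pressing the lip gently onto the mat, then regrip and lift.

```bash
python3 -m pendant '[[0,0,-0.02,0],[0,0,-0.04,0],[0,0,-0.054,0],[0,0,-0.062,0],[0,0,-0.062,0]]' 0.229|grep -E 'ee_pos|force'; python3 -m pendant '[[0,0,0,0],[0,0,0,0],[0,0,0,0]]' 0.1|grep -E 'ee_pos|force';python3 lip.py b1 200; python3 -m pendant '[[0,0,0.03,0],[0,0,0.1,0],[0,0,0.2,0],[0,0,0.32,0],[0,0,0.44,0],[0,0,0.53,0],[0,0,0.58,0],[0,0,0.6,0],[0,0,0.6,0]]'; python3 lip.py b2 200
python3 - <<'E'
from h import *
# pan centre from both views
c,k=onz('top',[[153.6,232.4]],.064),onz('top',[[154.5,232]],.05);print(c,k)
im=cv2.imread('pics/top0.png');g=cv2.cvtColor(im,cv2.COLOR_BGR2GRAY)
m=((g>90)&(g<185)).astype(np.uint8)*255;hsv=cv2.cvtColor(im,cv2.COLOR_BGR2HSV);m[hsv[...,1]>60]=0
e=cv2.fitEllipse(cv2.convexHull(big(m,(116,195,195,271))));print(e,onz('top',[e[0]],.062))
im=cv2.imread('pics/scene0.png');hsv=cv2.cvtColor(im,cv2.COLOR_BGR2HSV);g=hsv[...,2]
m=((g>90)&(g<190)&(hsv[...,1]<60)).astype(np.uint8)*255
e=cv2.fitEllipse(cv2.convexHull(big(m,(375,120,455,185))));print(e,onz('scene',[e[0]],.062))
E
```

```text
ee_pos: [0.5967, -0.2544, -0.0099]
contact_force: [1.6, -0.1, -0.1]
finger_force: 18.4
ee_pos: [0.5965, -0.2544, -0.0098]
contact_force: [1.2, 0.4, 0.2]
finger_force: 58.8
bowl (208, 5, 216, 146)
bulbils []
20.3 [ 0.5965 -0.2544 -0.0098] [ 0.3 -0.4 -0.4] [-0.049 -0.103  0.069]
time: 21.2
ee_pos: [0.5965, -0.2543, 0.1407]
ee_rot: [0.0, -0.179, 0.984, -0.0]
contact_force: [-0.6, 0.1, -1.7]
grip_width: 0.224
finger_force: 58.7
bowl (210, 5, 214, 146)
bulbils []
21.25 [ 0.596  -0.254   0.1394] [-0.1 -0.3 -1.5] [ 0.039 -0.081  0.026]
[[0.52219823 0.39593601 0.064     ]] [[0.52470981 0.39842937 0.05      ]]
((160.01144409179688, 229.8002166748047), (80.81626892089844, 93.18274688720703), 144.2620849609375) [[0.52816031 0.38275881 0.062     ]]
((409.6073303222656, 154.3478546142578), (55.98246765136719, 68.75416564941406), 66.7578353881836) [[0.52280263 0.36364023 0.062     ]]
```

```bash
python3 -m pendant '[[0.002,0.02,0,0],[0.005,0.06,0,0],[0.01,0.12,0,0],[0.017,0.2,0,0],[0.026,0.3,0,0],[0.035,0.4,0,0],[0.044,0.5,0,0],[0.052,0.6,0,0],[0.061,0.7,0,0],[0.07,0.8,0,0]]'|grep -E 'ee_pos|force'; python3 -m pendant '[[0.009,0.1,0,0],[0.017,0.2,0,0],[0.026,0.3,0,0],[0.035,0.4,0,0],[0.044,0.5,0,0],[0.052,0.6,0,0],[0.061,0.7,0,0],[0.07,0.8,0,0],[0.079,0.9,0,0],[0.087,1,0,0]]'|grep -E 'ee_pos|force'; python3 -m pendant '[[0.009,0.1,0,0],[0.017,0.2,0,0],[0.026,0.3,0,0],[0.035,0.4,0,0],[0.044,0.5,0,0],[0.052,0.6,0,0],[0.061,0.7,0,0],[0.07,0.8,0,0],[0.077,0.88,0,0],[0.082,0.94,0,0]]'|grep -E 'ee_pos|force'; python3 -m pendant '[[0.003,0.035,0,0],[0.005,0.05,0,0],[0.005,0.056,0,0],[0.005,0.056,0,0],[0.005,0.056,0,0]]'
python3 lip.py b3 200
python3 - <<'E'
from h import *
print(onz('scene',[[416.5,150]],.06))
ci=imaging.camera_info('wrist');np.save('ci3.npy',ci,allow_pickle=True)
t=imaging.camera('top');cv2.imwrite('pics/t8.png',t)
E
```

```text
ee_pos: [0.6137, -0.0515, 0.1402]
contact_force: [0.8, -0.8, -2.0]
finger_force: 58.7
ee_pos: [0.6348, 0.1984, 0.1401]
contact_force: [0.3, -0.0, -1.7]
finger_force: 58.7
ee_pos: [0.6546, 0.4335, 0.1398]
contact_force: [0.1, 0.1, -1.8]
finger_force: 58.7
time: 24.75
ee_pos: [0.6578, 0.4438, 0.1403]
ee_rot: [-0.0, -0.179, 0.984, -0.0]
contact_force: [0.2, 0.5, -1.5]
grip_width: 0.221
finger_force: 58.7
bowl (200, 5, 240, 165)
bulbils [(248, 126, 72, 78), (406, 125, 44, 79)]
24.8 [0.6578 0.4438 0.1403] [-0.4  0.1 -1.3] [ 0.015 -0.128 -0.004]
[[0.52856781 0.38911713 0.06      ]]
```

```bash
python3 -m pendant '[[0,0,-0.03,0],[0,0,-0.08,0],[0,0,-0.14,0],[0,0,-0.2,0],[0,0,-0.25,0],[0,0,-0.29,0],[0,0,-0.315,0],[0,0,-0.329,0],[0,0,-0.329,0],[0,0,-0.329,0]]'; python3 lip.py c0 200; python3 -m pendant '[[0,0,0,0],[0,0,0,0],[0,0,0,0]]' 0.232|grep -E 'pos|force'; python3 lip.py c1 200;  python3 -m pendant '[[0,0,0,0],[0,0,0,0]]' 0.2325|grep -E 'pos|force'; python3 lip.py c2 200
python3 - <<'E'
import cv2
for n in('b3','c0','c1','c2'):
    g=cv2.cvtColor(cv2.imread(f'pics/{n}.png'),cv2.COLOR_BGR2GRAY)
    print(n,g[40:220:5,316].tolist())
E
```

```text
time: 25.85
ee_pos: [0.658, 0.4449, 0.0589]
ee_rot: [0.001, -0.179, 0.984, 0.0]
contact_force: [0.6, 0.0, -3.0]
grip_width: 0.223
finger_force: 58.7
bowl (209, 5, 231, 186)
bulbils [(364, 179, 28, 14), (418, 169, 20, 34), (253, 168, 65, 35), (352, 26, 20, 12), (354, 15, 24, 10), (278, 22, 37, 25)]
25.9 [0.6581 0.4449 0.0591] [ 0.1 -0.2 -1.2] [ 0.038 -0.075  0.025]
ee_pos: [0.6578, 0.4448, 0.0588]
contact_force: [0.6, -0.9, -0.3]
finger_force: 7.8
bowl (217, 5, 223, 187)
bulbils [(364, 179, 30, 15), (418, 170, 20, 34), (259, 167, 61, 39), (349, 36, 13, 14), (348, 21, 25, 22), (280, 27, 47, 35)]
26.25 [0.6578 0.4447 0.0587] [ 0.1  0.2 -0.5] [-0.104 -0.023 -0.009]
ee_pos: [0.6579, 0.4448, 0.0586]
contact_force: [0.2, 0.1, 0.4]
finger_force: 6.1
bowl (216, 5, 224, 187)
bulbils [(364, 179, 30, 15), (418, 170, 20, 33), (258, 167, 61, 39), (357, 82, 12, 14), (347, 34, 19, 11), (348, 21, 29, 22), (280, 27, 47, 34)]
26.5 [0.6578 0.4448 0.0585] [0.1 0.  0.3] [-0.018 -0.04   0.07 ]
b3 [255, 255, 255, 255, 254, 228, 226, 224, 226, 225, 226, 255, 255, 255, 255, 220, 222, 219, 227, 173, 255, 255, 201, 142, 150, 155, 157, 151, 152, 150, 146, 150, 144, 145, 145, 144]
c0 [246, 246, 246, 245, 245, 246, 216, 165, 169, 167, 213, 213, 246, 246, 247, 232, 167, 165, 170, 121, 243, 242, 143, 99, 106, 115, 113, 114, 109, 106, 112, 109, 101, 107, 105, 113]
c1 [244, 243, 244, 245, 244, 244, 242, 184, 172, 176, 174, 179, 246, 246, 204, 172, 173, 172, 173, 214, 244, 237, 91, 103, 117, 114, 114, 110, 112, 112, 109, 109, 105, 106, 101, 107]
c2 [243, 245, 245, 244, 245, 246, 233, 184, 172, 173, 173, 175, 246, 246, 247, 236, 170, 173, 176, 215, 244, 238, 95, 104, 113, 117, 117, 113, 111, 110, 109, 108, 106, 103, 108, 108]
```

```bash
python3 -m pendant '[[0,0,0.02,0],[-0.003,-0.001,0.04,0],[-0.008,-0.003,0.06,0],[-0.013,-0.005,0.08,0],[-0.018,-0.007,0.1,0],[-0.023,-0.009,0.12,0],[-0.028,-0.011,0.14,0],[-0.033,-0.013,0.16,0],[-0.037,-0.014,0.16,0],[-0.037,-0.014,0.16,0]]' 0.232|grep -E 'pos|force'; python3 lip.py c3 200; python3 -m pendant '[[0,0,0,0],[0,0,0,0]]' 0.2325|grep -E 'pos|force'; python3 lip.py c4 200
python3 - <<'E'
import cv2
for n in('c2','c3','c4'):
    g=cv2.cvtColor(cv2.imread(f'pics/{n}.png'),cv2.COLOR_BGR2GRAY)
    print(n,g[40:220:5,316].tolist())
E
```

```text
ee_pos: [0.6486, 0.4413, 0.0988]
contact_force: [1.4, 0.7, -0.5]
finger_force: 6.0
bowl (236, 5, 204, 192)
bulbils [(356, 186, 21, 11), (267, 181, 39, 22), (410, 161, 36, 62)]
27.55 [0.6486 0.4413 0.0985] [0.6 1.9 0.8] [ 0.038 -0.003 -0.016]
ee_pos: [0.6484, 0.4412, 0.098]
contact_force: [0.2, 0.2, 0.1]
finger_force: 6.0
bowl (236, 5, 204, 192)
bulbils [(356, 187, 20, 10), (267, 181, 39, 22), (410, 161, 35, 61)]
27.8 [0.6484 0.4411 0.0979] [0.8 0.8 0.3] [ 0.025 -0.07   0.016]
c2 [243, 245, 245, 244, 245, 246, 233, 184, 172, 173, 173, 175, 246, 246, 247, 236, 170, 173, 176, 215, 244, 238, 95, 104, 113, 117, 117, 113, 111, 110, 109, 108, 106, 103, 108, 108]
c3 [243, 243, 243, 243, 243, 244, 243, 244, 244, 244, 245, 246, 245, 246, 245, 180, 178, 179, 184, 180, 244, 241, 182, 89, 114, 118, 114, 115, 115, 113, 112, 109, 108, 106, 107, 109]
c4 [242, 243, 244, 242, 243, 243, 244, 244, 244, 244, 246, 244, 244, 245, 246, 182, 179, 181, 180, 179, 244, 241, 181, 92, 114, 113, 116, 111, 112, 108, 109, 111, 111, 105, 109, 110]
```

```bash
python3 -m pendant '[[-0.006,-0.002,0.015,0],[-0.012,-0.004,0.03,0],[-0.018,-0.007,0.045,0],[-0.024,-0.009,0.06,0],[-0.03,-0.011,0.075,0],[-0.036,-0.013,0.09,0],[-0.042,-0.015,0.105,0],[-0.048,-0.018,0.12,0],[-0.054,-0.02,0.135,0],[-0.06,-0.022,0.15,0]]' 0.2325|grep -E 'pos|force'; python3 lip.py c5 200; python3 -m pendant '[[0,0,0,0],[0,0,0,0],[0,0,0,0]]' 0.1|grep -E 'pos|force'; python3 lip.py c6 200
python3 - <<'E'
import cv2,numpy as np
from h import *
s=imaging.camera('scene');t=imaging.camera('top');w=cv2.imread('pics/c6.png')
cv2.imwrite('pics/v10.png',np.vstack([np.hstack([cv2.resize(w,(400,300)),cv2.resize(s[80:230,320:520],(400,300),interpolation=2)]),np.hstack([cv2.resize(cv2.imread('pics/b3.png'),(400,300)),cv2.resize(t[170:290,90:250],(400,300),interpolation=2)])]))
E
```

```text
ee_pos: [0.6332, 0.4356, 0.1358]
contact_force: [0.3, -0.4, -1.7]
finger_force: 5.8
bowl (232, 5, 208, 206)
bulbils [(265, 184, 43, 43), (404, 165, 47, 81)]
28.85 [0.6333 0.4358 0.1367] [ 0.8  0.4 -0.3] [ 0.022 -0.095  0.002]
ee_pos: [0.6331, 0.4356, 0.1351]
contact_force: [-0.2, -0.7, -1.1]
finger_force: 61.5
bowl (235, 5, 205, 206)
bulbils [(267, 187, 40, 38), (405, 166, 46, 80)]
29.2 [0.6332 0.4355 0.135 ] [-0.1  0.5 -1.6] [ 0.079 -0.027 -0.05 ]
```

View pics/v10.png

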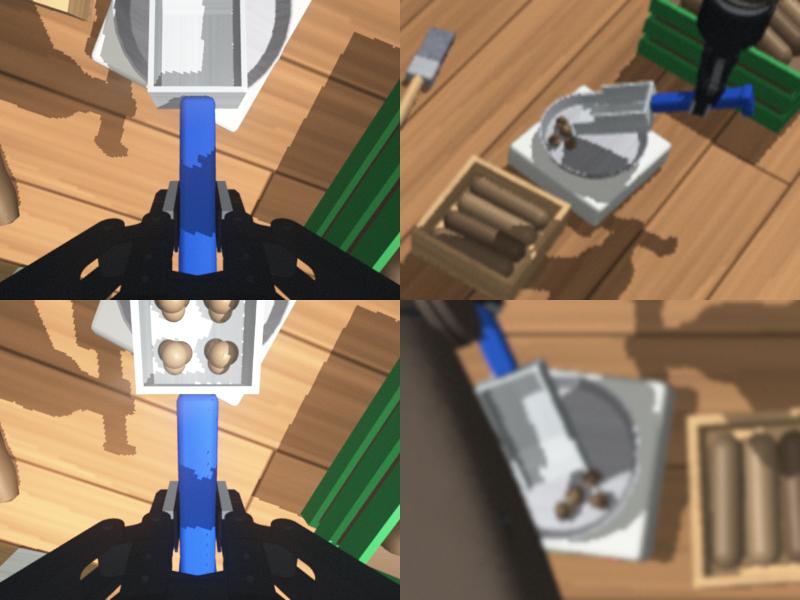

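The bowl is empty, and the scene and top views show the bulbils in the pan just ahead of the lip. I'll lift straight up and count the bulbils.

```bash
python3 -m pendant '[[0,0,0.02,0],[0,0,0.05,0],[0,0,0.1,0],[0,0,0.18,0],[0,0,0.26,0],[0,0,0.34,0],[0,0,0.4,0],[0,0,0.4,0]]' 0.1|grep -E 'pos|force'
python3 - <<'E'
from h import *
t=imaging.camera('top');cv2.imwrite('pics/t11.png',t);h=cv2.cvtColor(t,cv2.COLOR_BGR2HSV)
m=np.zeros((480,640),np.uint8);cv2.circle(m,(154,232),29,255,-1)
b=((h[...,1]>70)&(h[...,2]<170)&(h[...,0]<25)).astype(np.uint8)*255&m
n,l,s,c=cv2.connectedComponentsWithStats(b);print([(x[4],tuple(x[:4]),tuple(y.round())) for x,y in zip(s[1:],c[1:])])
s_=imaging.camera('scene');cv2.imwrite('pics/s11.png',s_);h=cv2.cvtColor(s_,cv2.COLOR_BGR2HSV)
b=((h[...,1]>70)&(h[...,2]<170)&(h[...,0]<25)).astype(np.uint8)*255
mm=np.zeros((480,640),np.uint8);cv2.ellipse(mm,(416,150),(26,20),0,0,360,255,-1)
n,l,s,c=cv2.connectedComponentsWithStats(b&mm);print([(x[4],tuple(x[:4]),tuple(y.round())) for x,y in zip(s[1:],c[1:])])
E
```

```text
ee_pos: [0.6348, 0.4365, 0.2407]
contact_force: [-0.5, -0.7, 0.2]
finger_force: 61.6
[(np.int32(18), (np.int32(164), np.int32(239), np.int32(5), np.int32(5)), (np.float64(166.0), np.float64(241.0))), (np.int32(44), (np.int32(153), np.int32(246), np.int32(9), np.int32(11)), (np.float64(157.0), np.float64(251.0))), (np.int32(17), (np.int32(167), np.int32(248), np.int32(5), np.int32(4)), (np.float64(169.0), np.float64(250.0)))]
[(np.int32(58), (np.int32(399), np.int32(139), np.int32(9), np.int32(15)), (np.float64(403.0), np.float64(146.0))), (np.int32(18), (np.int32(395), np.int32(147), np.int32(5), np.int32(5)), (np.float64(397.0), np.float64(149.0)))]
```

Four bulbils are in the pan. Now I'll return over the mat.

```bash
python3 -m pendant '[[-0.005,-0.04,0,0],[-0.015,-0.12,0,0],[-0.03,-0.24,0,0],[-0.046,-0.38,0,0],[-0.064,-0.52,0,0],[-0.081,-0.66,0,0],[-0.098,-0.8,0,0],[-0.115,-0.94,0,0]]'|grep -E 'pos|force';python3 -m pendant '[[-0.017,-0.14,0,0],[-0.034,-0.28,0,0],[-0.052,-0.42,0,0],[-0.069,-0.56,0,0],[-0.086,-0.7,0,0],[-0.103,-0.84,0,0],[-0.12,-0.98,0,0]]'|grep -E 'pos|force';python3 -m pendant '[[-0.017,-0.14,0,0],[-0.034,-0.28,0,0],[-0.052,-0.42,0,0],[-0.069,-0.56,0,0],[-0.086,-0.7,0,0],[-0.1,-0.82,0,0],[-0.11,-0.89,0,0],[-0.113,-0.915,0,0],[-0.113,-0.915,0,0]]'|grep -E 'pos|force'; python3 lip.py d0 200
```

```text
ee_pos: [0.6031, 0.1985, 0.2337]
contact_force: [0.7, 0.6, -0.9]
finger_force: 61.6
ee_pos: [0.5729, -0.0459, 0.2338]
contact_force: [1.0, 0.3, -1.6]
finger_force: 61.6
ee_pos: [0.5458, -0.2731, 0.2347]
contact_force: [0.2, 0.1, -1.3]
finger_force: 61.7
bowl (237, 5, 160, 169)
bulbils []
32.65 [ 0.5461 -0.2723  0.2349] [ 0.3 -0.7 -1.2] [ 0.015 -0.026 -0.024]
```

```bash
python3 -m pendant '[[0,0,-0.08,0],[0,0,-0.2,0],[0,0,-0.32,0],[0,0,-0.44,0],[0,0,-0.52,0],[0,0,-0.56,0],[0,0,-0.575,0],[0,0,-0.585,0],[0,0,-0.585,0]]'|grep -E 'pos|force'; python3 -m pendant '[[0.034,0.013,-0.036,0],[0.067,0.025,-0.072,0],[0.097,0.036,-0.118,0],[0.124,0.046,-0.164,0],[0.148,0.055,-0.214,0],[0.169,0.063,-0.264,0],[0.184,0.069,-0.316,0],[0.192,0.072,-0.345,0]]' 0.23|grep -E 'pos|force'; python3 lip.py d1 200
```

```text
ee_pos: [0.547, -0.2733, 0.0904]
contact_force: [-0.3, -0.9, -0.7]
finger_force: 61.7
ee_pos: [0.594, -0.2546, 0.0011]
contact_force: [0.4, -0.4, -0.4]
finger_force: 14.5
bowl (244, 5, 96, 111)
bulbils []
34.4 [ 5.935e-01 -2.543e-01  2.000e-04] [ 0.  -0.6 -1. ] [-0.043 -0.011  0.018]
```

```bash
python3 -m pendant '[[0.002,0.001,-0.015,0],[0.004,0.002,-0.03,0],[0.006,0.002,-0.039,0],[0.006,0.002,-0.039,0]]' 0.23|grep -E 'pos|force'; python3 lip.py d2 200
python3 - <<'E'
import cv2
for n in('a1','b1','d1','d2'):
    g=cv2.cvtColor(cv2.imread(f'pics/{n}.png'),cv2.COLOR_BGR2GRAY)
    print(n,g[40:220:5,330].tolist())
E
```

```text
ee_pos: [0.5957, -0.2546, -0.0068]
contact_force: [-1.0, 0.1, 0.4]
finger_force: 14.5
bowl (243, 5, 100, 112)
bulbils []
34.85 [ 0.5957 -0.2547 -0.0067] [-0.3  0.7 -1.2] [ 0.077  0.147 -0.069]
a1 [255, 255, 255, 255, 239, 237, 135, 138, 142, 125, 128, 228, 235, 237, 248, 255, 237, 236, 236, 190, 255, 255, 251, 154, 172, 182, 179, 176, 171, 168, 169, 169, 168, 164, 163, 165]
b1 [255, 255, 255, 255, 240, 240, 147, 133, 138, 126, 117, 234, 239, 237, 255, 255, 238, 237, 236, 191, 255, 255, 239, 156, 170, 181, 175, 174, 174, 171, 168, 171, 167, 167, 167, 166]
d1 [241, 242, 243, 242, 243, 243, 243, 244, 243, 244, 245, 245, 244, 244, 245, 164, 165, 166, 167, 243, 245, 137, 94, 106, 114, 117, 117, 106, 112, 114, 112, 110, 107, 108, 107, 107]
d2 [244, 245, 245, 244, 244, 244, 246, 244, 245, 245, 246, 246, 244, 245, 246, 163, 162, 163, 183, 174, 243, 244, 94, 102, 118, 113, 114, 114, 111, 111, 111, 111, 108, 107, 108, 108]
```

```bash
python3 -m pendant '[[0,0,-0.006,0],[0,0,-0.012,0],[0,0,-0.012,0]]' 0.231|grep -E 'pos|force'; python3 lip.py d3 200
python3 - <<'E'
import cv2
for n in('b1','d2','d3'):
    im=cv2.imread(f'pics/{n}.png');g=cv2.cvtColor(im,cv2.COLOR_BGR2GRAY)
    print(n,g[108:160:2,330].tolist())
    h=cv2.cvtColor(im,cv2.COLOR_BGR2HSV);print(((h[170,:,0]>100)&(h[170,:,1]>120)).nonzero()[0][[0,-1]],(g[144]>200).nonzero()[0][[0,-1]])
E
```

```text
ee_pos: [0.5962, -0.2548, -0.0092]
contact_force: [-0.6, 1.3, 2.4]
finger_force: 11.3
bowl (241, 5, 101, 112)
bulbils []
35.2 [ 0.5962 -0.2548 -0.0092] [0.1 0.3 3.3] [ 0.134  0.123 -0.034]
b1 [241, 255, 255, 255, 255, 236, 238, 237, 238, 237, 237, 236, 237, 201, 191, 236, 255, 255, 255, 255, 255, 239, 150, 153, 160, 166]
[283 350] [217 639]
d2 [246, 246, 235, 165, 164, 167, 162, 166, 162, 165, 164, 183, 233, 119, 239, 243, 243, 243, 244, 236, 86, 94, 97, 104, 107, 114]
[283 350] [221 413]
d3 [245, 245, 246, 245, 211, 162, 165, 163, 159, 162, 163, 240, 165, 115, 175, 246, 244, 244, 241, 245, 142, 89, 91, 100, 105, 109]
[283 350] [219 414]
```

```bash
python3 -m pendant '[[0,0,0,0],[0,0,0,0],[0,0,0,0]]' 0.26|grep -E 'pos|force'; python3 -m pendant '[[0,0,0,0],[0,0,0,0],[0,0,0,0]]' 0.6|grep -E 'pos|force'; python3 -m pendant '[[0,0,0.05,0],[0,0,0.12,0],[0,0,0.25,0],[0,0,0.4,0],[0,0,0.55,0],[0,0,0.7,0],[0,0,0.7,0]]'|grep -E 'pos|force'; python3 -m pendant '[[-0.1,-0.04,0,0],[-0.25,-0.09,0,0],[-0.4,-0.15,0,0],[-0.4,-0.15,0,0],[-0.4,-0.15,0,0]]' 1|grep -E 'pos|force'
python3 - <<'E'
from h import *
ci=imaging.camera_info('wrist');im=imaging.camera('wrist');cv2.imwrite('pics/e1.png',im);h=cv2.cvtColor(im,cv2.COLOR_BGR2HSV);g=h[...,2]
bl=((h[...,0]>100)&(h[...,0]<130)&(h[...,1]>130)&(g>60)).astype(np.uint8)*255
c=big(bl,(200,100,440,440));print('handle',cv2.boundingRect(c),cv2.minAreaRect(c))
x,y,w,hh=cv2.boundingRect(c)
m=((h[...,1]<70)&(g>130)).astype(np.uint8)*255
b=cv2.boundingRect(big(m,(230,40,410,y+3)));print('bowl',b)
e=onz('wrist',[[x+w/2,y+hh]],.030,ci)[0];f=onz('wrist',[[b[0]+b[2]/2,b[1]]],.027,ci)[0];r=onz('wrist',[[b[0],b[1]+b[3]],[b[0]+b[2],b[1]+b[3]]],.037,ci)
print(e,f,np.linalg.norm(e-f),r,np.linalg.norm(r[0]-r[1]))
t=imaging.camera('top');cv2.imwrite('pics/e2.png',t)
t0=cv2.imread('pics/top0.png');d=cv2.absdiff(t,t0).max(2)
for n,(a,bb,c_,dd) in dict(cup=(370,295,420,340),yama=(215,105,275,175),yamb=(460,120,530,160),pan=(115,190,200,275),crate=(203,210,280,290),decoy=(470,310,535,470)).items(): print(n,int((d[bb:dd,a:c_]>40).sum()))
E
```

```text
ee_pos: [0.5956, -0.2546, -0.01]
contact_force: [-0.8, 0.1, -0.5]
finger_force: 0.0
ee_pos: [0.5958, -0.2546, -0.0098]
contact_force: [0.0, 0.1, 0.2]
finger_force: 0.0
ee_pos: [0.5998, -0.257, 0.1757]
contact_force: [0.3, -1.0, 1.1]
finger_force: 0.0
ee_pos: [0.4955, -0.2926, 0.1665]
contact_force: [1.0, 0.3, 0.1]
finger_force: 0.0
handle (302, 275, 29, 132) ((316.0, 340.5), (131.0, 28.0), 90.0)
bowl (260, 138, 96, 138)
[ 0.65321707 -0.23244168  0.03      ] [ 0.4463923  -0.31661348  0.027     ] 0.22331676897359698 [[ 0.55363251 -0.31536754  0.037     ]
 [ 0.52819297 -0.24764917  0.037     ]] 0.07233911596985734
cup 93
yama 0
yamb 0
pan 285
crate 0
decoy 8341
```

```bash
python3 -c "
from bench import hand_in;print(hand_in())"
```

```text
the job is handed in; nothing more can be done
None
```

The job is handed in: all four bulbils are in the pan, the empty scoop lies flat on the mat with the gripper clear, and nothing else showed signs of moving, though the arm or its shadow hid the larger scoop in the last view.

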